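Scrub the wash jar, then hold the brush slanting over the dish

ROBOT

A 6-joint arm with a two-finger parallel gripper is mounted at the origin on a cart in front of the work surface, level with it; the furniture and walls round the work are solid. World frame = base frame: x ahead of the robot, y to its left, z up, the work surface at z = 0. Lengths are in m, angles in degrees, forces in N, time in s.
With the tool pointing down it reaches from about 0.35 to 0.875 m from the base axis. Payload 4.2 kg.
Tool frame: the origin (TCP) lies on the centre line of the jaws, within the pads' length; the fingertips stand 11 mm ahead of it and the grasp point (between the pads) lies 8 mm behind it; z points along the fingers, y is the line along which they close (so a half turn about z gives the same grasp; the last joint's range is limited). The gripper opens to 87 mm and grips with 3 to 60 N. Pads are 19 mm wide; open, the fingers measure 117 mm over their backs; the gripper's body (75 mm by 190 mm) begins 51 mm behind the grasp point.
Start: joints at [-58.751, 22.042, 0.453, 0, -68.411, -14.817], TCP at [0.177, -0.599, 0.234] pointing down, gripper open.
Joint ranges: [-179.83, 179.83], [-69.29, 118.12], [-61.27, 80.66], [-181.25, 117.63], [-171.15, -9.14], [-177.46, 177.46]. Speed limits (degrees/s): [159.86, 159.86, 180, 180, 180, 180].

INTERFACE

Orientations are given as a 3x3 rotation matrix whose columns are the frame's x, y, z axes.
In Python, from station import r gives the robot as it stands.
- The arm moves only by the tool servo_tool, never from a script. Its argument "commands" is a list that holds one entry, the list of rows, each a list of 7 numbers: the closure, from 0 (fully open) to 1 (shut), then the shift along the tool's x, y, z in mm, then the turn, a rotation vector about the tool's x, y, z in rad. In form: [[[claw, x, y, z, ax, ay, az], ...]]. A call has exactly 5 rows; each row is the pose to reach, as a shift and turn from the pose commanded when the call began, along the tool's axes at that moment; what a row does not reach only later rows make up. A row lasts 1/10 s, in which the tool goes at most 50 mm and 8.59 degrees, less where a joint would pass 70% of its speed; a pose out of reach is approached as far as the arm can. A call with a gripper value outside its range is refused whole. The fingers move at their own pace and stop on an object; the grip force is fixed at half the most. Time passes only in rows, so rows that repeat a pose let the fingers close, or fill a call up. It gives the time, the measured TCP pose, the force, the opening and the grip force at its end, in the units of the state.
- r.sense(): the state, without advancing time (a new reading comes with each control period).
- r.capture(name): name is "scene" or "top" or "wrist"; returns a dict with "pixels" (480x640x3 uint8, red, green, blue), "camera_matrix" (3x3 intrinsics, pixels), "R" (3x3) and "t" (3): a world point X has camera coordinates R X + t. Camera axes: x right, y down, z forward; pixel columns grow to the right and rows downward; lengths in m; the calibration is good to about 2 mm. A picture is of the moment at which its call begins. There is no depth.
- r.finish_job(): hands the job in; it is judged then, once.
The state is a dict: "time_s": time; "joints": joint angles; "joint_velocities": joint speeds; "effort": joint torques, N m; "tcp_pos": TCP position; "ee_rot": TCP orientation; "wrist_force": force on the tool from outside, world axes, zero at the start; "moment": the same for the moment, N m; "gripper_width": opening from 0.0 (shut) to 1.0 (fully open); "gripper_force": force on a finger pad.
Only numpy, scipy, OpenCV 4.12 (cv2) and the standard library are available. Lean on these libraries where they do the work, as an engineer would, in place of code of your own. Each camera call takes 0.05 s, during which the arm holds its last target. There are 200 camera calls.

TASK

Take the bottle brush that stands in the glass jar by its handle and scrub the jar with it: twice over, lift the brush by about half the jar's depth, with the bristles still in the jar, and push it gently back down to the bottom. Then draw the brush right out of the jar, turn it to a slant of about 45 degrees with the handle end higher, and hold it there with the tip of the bristles above the middle of the white six-sided dish and about 8 cm above the bench, so that drips would land in the dish. Finish while still holding the brush raised and still like that; leave the jar and the dish standing where they are and do not disturb the torch, the dropper bottle or the battery.

Things in the scene. Friction and masses are not known exactly. Their poses are not given: they have to be found in the camera images.
- bottle_brush: rigid bottle brush, 200 mm long, 70 g. Origin: middle of the flat bristle end (tip); z runs along it to the handle end. Black bristle head 30 mm across, 0 to 60 mm along z; steel shank 6 mm across to 110 mm; round brown wooden handle 16 mm across, 110 to 200 mm. Starts upright in the jar, on its inner floor (tip 8 mm above the bench), near the jar axis; yaw means nothing.
- brush_grip (a point): point on the axis of the brush handle, 152 mm from the bristle tip; a good place to grip (the handle goes on 48 mm beyond it)
- wash_jar: round straight glass jar with a wide foot, open on top, loose, 0.4 kg. Origin: centre of its underside, z up. 100 mm tall, 56 mm across (foot 88 mm), 48 mm inside; inner floor 8 mm above the underside (92 mm deep). The brush has 9 mm play all round. The jar must stay standing within 40 mm of its start.
- jar_mouth (a point): centre of the jar's mouth, at rim height, 100 mm above the jar's underside
- drip_dish: white six-sided weighing dish, open, 87 x 99 mm and 24 mm tall, light and loose on the bench. Origin at the centre of its underside, z up. It must not be shifted by more than 25 mm.
- pocket_torch: black pocket torch lying on the bench, 33 x 88 x 34 mm, origin at the centre of its underside; a bystander, must not be moved by more than 20 mm
- dye_bottle: small brown dropper bottle standing on the bench, 27 mm across, 88 mm tall, origin at the centre of its underside; a bystander, must not be moved by more than 20 mm
- dry_cell: small battery lying on the bench, 14 mm across, 48 mm long, origin at the centre of its underside; a bystander, must not be moved by more than 20 mm
Mind the look-alikes: they are no part of the job. Leave any green look-alike of the bottle_brush alone. Several things look just like the drip_dish: the one meant starts farthest to the robot's right.

How it is judged (in metres and radians):
On the way, in this order (a step that is already met when the one before it is completed fails the run):
1. first stroke up: the held brush is lifted at least 35 mm off the jar's floor, bristles still in the jar (x of bottle_brush in the frame of wash_jar between -0.016 and 0.016 m and y of bottle_brush in the frame of wash_jar between -0.016 and 0.016 m and contact force between the fingers and bottle_brush above 1 N and z of bottle_brush in the frame of wash_jar between 0.043 and 0.098 m), for 0.05 s.
2. first stroke down: the held brush is back within 14 mm of the jar's floor (x of bottle_brush in the frame of wash_jar between -0.016 and 0.016 m and y of bottle_brush in the frame of wash_jar between -0.016 and 0.016 m and contact force between the fingers and bottle_brush above 1 N and z of bottle_brush in the frame of wash_jar below 0.022 m), for 0.05 s.
3. second stroke up (all of step 1), for 0.05 s.
4. second stroke down (all of step 2), for 0.05 s.
5. the held brush is drawn out: its tip is above the jar's rim (contact force between the fingers and bottle_brush above 1 N and z of bottle_brush in the frame of wash_jar above 0.105 m), for 0.05 s.
At the end, for the whole second after the job is handed in: Brush still gripped, at rest, handle end up, axis 30 to 60 deg from vertical, tip 50 to 130 mm above the bench and within 35 mm (from above) of the dish centre, touching neither jar nor dish; jar upright within 40 mm, dish level within 25 mm, bystanders within 20 mm of their start (contact force between the fingers and bottle_brush above 1 N and angle between bottle_brush's own z axis and vertical between 0.52 and 1.05 rad and horizontal distance between bottle_brush and drip_dish below 0.035 m and height (world z) of bottle_brush between 0.05 and 0.13 m and linear speed of bottle_brush below 0.03 m/s and angular speed of bottle_brush below 0.2 rad/s and contact force between bottle_brush and wash_jar below 0.05 N and contact force between bottle_brush and drip_dish below 0.05 N and angle between each of wash_jar, drip_dish's own z axis and vertical below 0.1 rad and distance of wash_jar from where it was at the start of the episode below 0.04 m and distance of drip_dish from where it was at the start of the episode below 0.025 m and distance of each of pocket_torch, dye_bottle, dry_cell from where it was at the start of the episode below 0.02 m); the arm keeps its last pose, push and grip.
It fails at once if the jar is tipped by more than about 23 degrees or shifted by more than 40 mm (angle between wash_jar's own z axis and vertical above 0.4 rad or distance of wash_jar from where it was at the start of the episode above 0.04 m).
It fails at once if the brush is rammed against the jar with more than 25 N (contact force between bottle_brush and wash_jar above 25 N).
It fails at once if the dish is shifted by more than 25 mm (distance of drip_dish from where it was at the start of the episode above 0.025 m).
It fails at once if the torch, the dropper bottle or the battery is moved by more than 20 mm (distance of any of pocket_torch, dye_bottle, dry_cell from where it was at the start of the episode above 0.02 m).
It also fails if it takes over 45 s, if anything falls off the work surface, if the arm or the gripper's body presses on something with over 40 N, if the wrist force passes 120 N, or if a joint passes its speed limit or range.

## Working session

There is one attempt and no reset: what is moved stays moved. The work goes in short steps, Python scripts to look and compute and a tool call to move; the robot and the scene stay as the last step left them, time stands still between calls to the robot, and variables do not carry over. Pictures are saved under pics/ and viewed, at most 10 in all, crops included, and the job is handed in when it is done.

Besides the shell and the picture viewer there is one more tool, called after "Call:" as name([rows], argument=value, ...), one row to a line, values as JSON. servo_tool: Moves the arm, as the interface text tells. Its arguments: {"type":"object","properties":{"commands":{"type":"array","items":{"type":"array","items":{"type":"array","items":{"type":"number"}}}}},"required":["commands"]}

```bash
mkdir -p pics; python3 - <<'E'
from station import r
import cv2,pickle
d={}
for n in("scene","top"):
    c=r.capture(n); d[n]=c; cv2.imwrite(f"pics/{n}0.png",c["pixels"][:,:,::-1]); print(n,c["camera_matrix"],c["R"],c["t"])
pickle.dump(d,open("cap0.pkl","wb"))
s=r.sense(); print(s)
E
```

```text
scene [[441.18430307   0.         315.60966535]
 [  0.         441.18430307 241.14083667]
 [  0.           0.           1.        ]] [[-6.85141908e-01 -7.28409425e-01  5.23811283e-04]
 [-4.90084121e-01  4.60440877e-01 -7.40143063e-01]
 [ 5.38885999e-01 -5.07359742e-01 -6.72449234e-01]] [0.41347235 0.35283577 0.77683441]
top [[506.33170987   0.         319.40003389]
 [  0.         506.33170987 238.50573154]
 [  0.           0.           1.        ]] [[ 0.02216557 -0.99941401  0.02608294]
 [-0.99266896 -0.02510156 -0.1182296 ]
 [ 0.11881504 -0.02327109 -0.99264366]] [0.01526414 0.55916369 0.95376309]
{'time_s': 0.1, 'joints': array([-5.87510088e+01,  2.20875003e+01,  3.88005001e-01, -2.56705446e-02,
       -6.84130183e+01, -1.48167044e+01]), 'joint_velocities': array([ 0.06936525, -0.09832638,  0.19189396,  0.0145754 , -0.04989704,
       -0.02188439]), 'effort': array([-3.01109721e-04, -3.91690421e+01,  1.87934572e+01,  4.23186511e+00,
        1.34684096e-02, -7.26333042e-05]), 'tcp_pos': array([ 0.17667239, -0.59896466,  0.23255872]), 'ee_rot': array([[-9.59201419e-01, -2.82722829e-01, -6.62514500e-04],
       [-2.82723587e-01,  9.59199553e-01,  1.89492503e-03],
       [ 9.97450474e-05,  2.00492325e-03, -9.99997985e-01]]), 'wrist_force': array([ 0.21869819, -0.04093175,  1.01550435]), 'moment': array([-0.04104458,  0.03063551,  0.03491311]), 'gripper_force': 0.0, 'gripper_width': 1.0018854423334378}
```

View pics/scene0.png

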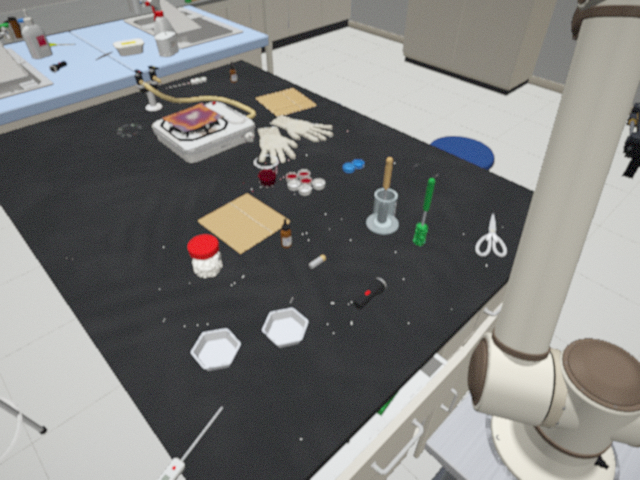

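View pics/top0.png

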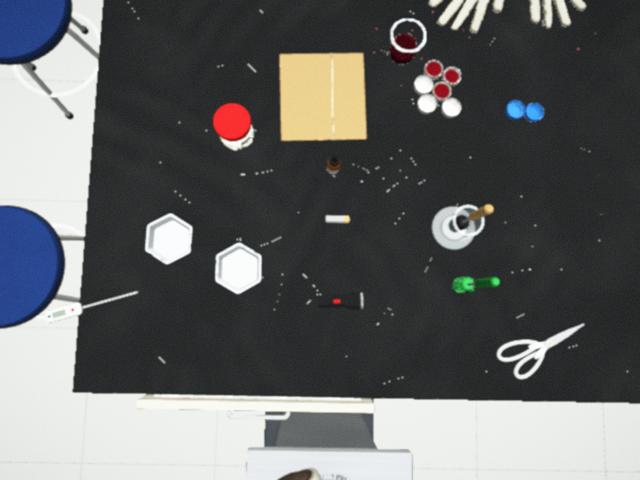

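The brush to take is the brown-handled one in the jar: scene (388,170), top (488,211). The green brush, scene (430,195) and top (480,283), is the look-alike. There are two dishes, at top (169,239) and (239,268). Image right in the top view is the robot's right, so I want (239,268), which is scene (285,327). I'll measure these and check one crop.

```bash
cat > h.py <<'E'
import numpy as np,cv2
def ray(c,p):
    K,R,t=map(np.array,(c["camera_matrix"],c["R"],c["t"]))
    d=R.T@np.linalg.solve(K,[p[0],p[1],1.]); return -R.T@t,d/np.linalg.norm(d)
def onz(c,p,z):
    o,d=ray(c,p); return o+d*(z-o[2])/d[2]
def cross(c1,p1,c2,p2):
    o1,d1=ray(c1,p1);o2,d2=ray(c2,p2)
    s=np.linalg.lstsq(np.c_[d1,-d2],o2-o1,rcond=None)[0]
    a,b=o1+s[0]*d1,o2+s[1]*d2; return (a+b)/2,np.linalg.norm(a-b)
def mask(c,lo,hi,box):
    h=cv2.cvtColor(c["pixels"],cv2.COLOR_RGB2HSV); m=cv2.inRange(h,np.array(lo),np.array(hi))
    k=np.zeros_like(m); x0,y0,x1,y1=box; k[y0:y1,x0:x1]=m[y0:y1,x0:x1]; return k
def blob(m):
    n,l,s,ce=cv2.connectedComponentsWithStats(m); i=1+np.argmax(s[1:,4]); return s[i],ce[i],(l==i)
E
python3 - <<'E'
from h import *; import pickle
np.set_printoptions(precision=4,suppress=True)
d=pickle.load(open("cap0.pkl","rb")); T,S=d["top"],d["scene"]
for nm,c,lo,hi,b in [("handleT",T,(8,90,60),(25,255,255),(465,190,510,235)),("handleS",S,(8,90,60),(25,255,255),(370,150,405,195)),
  ("dishT",T,(0,0,120),(180,60,255),(205,235,272,300)),("dish2T",T,(0,0,120),(180,60,255),(138,205,202,270)),("dishS",S,(0,0,120),(180,60,255),(255,300,315,352)),
  ("greenT",T,(45,100,60),(75,255,255),(440,260,510,310)),("greenS",S,(45,100,60),(75,255,255),(400,170,450,255)),("footT",T,(0,0,70),(180,70,255),(425,195,480,255)),("footS",S,(0,0,70),(180,70,255),(355,205,410,240))]:
    s,ce,m=blob(mask(c,lo,hi,b)); ys,xs=np.where(m)
    print(nm,s,ce,"z0:",onz(c,ce,0),"z.024:",onz(c,ce,.024))
    if "handle" in nm:
        p=np.c_[xs,ys]; vx,vy,x0,y0=cv2.fitLine(p.astype(np.float32),cv2.DIST_L2,0,.01,.01).ravel()
        t=(p-[x0,y0])@[vx,vy]; e=[np.array([x0,y0])+q*np.array([vx,vy]) for q in(t.min(),t.max())]
        print(" ends",e,[onz(c,q,.208) for q in e],[onz(c,q,.118) for q in e])
# foot/jar extents from bbox: left/right/bottom of foot on plane z=0
im=np.hstack([cv2.resize(T["pixels"][180:310,410:530],None,fx=3.3,fy=3.3),cv2.resize(S["pixels"][140:270,350:470],None,fx=3.3,fy=3.3)])
cv2.imwrite("pics/crop1.png",im[:,:,::-1]); print(im.shape)
E
```

```text
handleT [470 204  24  16 222] [482.1216 211.5135] z0: [ 0.6266 -0.3037  0.    ] z.024: [ 0.6222 -0.2953  0.024 ]
 ends [array([469.8131, 217.6235]), array([493.0452, 206.091 ])] [array([ 0.5779, -0.2105,  0.208 ]), array([ 0.598 , -0.2488,  0.208 ])] [array([ 0.5932, -0.2398,  0.118 ]), array([ 0.6155, -0.2824,  0.118 ])]
handleS [383 157  10  32 211] [387.6825 172.0284] z0: [ 0.7467 -0.4505  0.    ] z.024: [ 0.725  -0.4203  0.024 ]
 ends [array([385.7167, 188.0877]), array([389.5439, 156.8218])] [array([ 0.5198, -0.1363,  0.208 ]), array([ 0.5986, -0.2446,  0.208 ])] [array([ 0.5952, -0.2409,  0.118 ]), array([ 0.6864, -0.3662,  0.118 ])]
dishT [ 215  242   48   52 1883] [237.9888 267.8359] z0: [0.4997 0.1886 0.    ] z.024: [0.4983 0.1854 0.024 ]
dish2T [ 145  213   48   52 1861] [168.3299 238.2595] z0: [0.5555 0.3297 0.    ] z.024: [0.5527 0.3231 0.024 ]
dishS [ 261  307   48   40 1364] [284.9098 326.2412] z0: [0.5103 0.1794 0.    ] z.024: [0.4958 0.1902 0.024 ]
greenT [452 276  49  18 576] [473.526  283.2743] z0: [ 0.4799 -0.284   0.    ] z.024: [ 0.4789 -0.276   0.024 ]
greenS [412 222  16  24 272] [419.9706 233.9596] z0: [ 0.4941 -0.2824  0.    ] z.024: [ 0.4801 -0.2574  0.024 ]
footT [ 431  203   49   48 1645] [454.3945 226.5872] z0: [ 0.5939 -0.2463  0.    ] z.024: [ 0.5903 -0.2393  0.024 ]
footS [365 205  35  31 853] [382.6624 219.9343] z0: [ 0.6013 -0.2547  0.    ] z.024: [ 0.5841 -0.2305  0.024 ]
(429, 792, 3)
```

View pics/crop1.png

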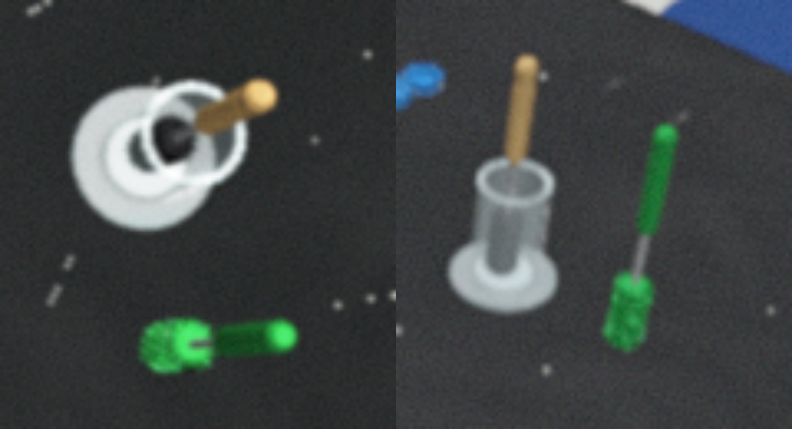

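The crop shows the brown-handled brush upright in the glass jar, with handle top at top pixel (489,209) and rim centre at (470,220). The green brush stands alone about 11 cm nearer the robot. The estimates agree between the two views:
- Brush axis: (0.593, -0.241)
- Jar: (0.592, -0.243)
- Dish: (0.498, 0.187)

Next I'll work out the move above the brush.

```bash
cat > go.py <<'E'
import sys,numpy as np
from station import r
from scipy.spatial.transform import Rotation as Ro
np.set_printoptions(precision=4,suppress=True)
# usage: go.py x y z  zx zy zz  yx yy   (tool z direction, approx. tool y)
def go(p,z,y):
    s=r.sense(); R=np.array(s["ee_rot"]); z=np.array(z,float); z/=np.linalg.norm(z); y=np.array(y,float); y-=z*(y@z); y/=np.linalg.norm(y)
    Q=np.c_[np.cross(y,z),y,z]
    print("shift mm",R.T@(np.array(p)-s["tcp_pos"])*1e3,"rotvec",Ro.from_matrix(R.T@Q).as_rotvec())
    print("at",s["tcp_pos"],"j",s["joints"],"f",s["wrist_force"],"w",s["gripper_width"],s["gripper_force"],"t",s["time_s"])
if __name__=="__main__":
    a=list(map(float,sys.argv[1:])); go(a[:3],a[3:6],a[6:9])
E
python3 go.py .593 -.241 .26 0 0 -1 0 1 0
```

```text
shift mm [-500.5443  225.7092  -27.0387] rotvec [ 0.002  -0.0004  0.2866]
at [ 0.1767 -0.599   0.2326] j [-58.751   22.0875   0.388   -0.0257 -68.413  -14.8167] f [ 0.2187 -0.0409  1.0155] w 1.0018854423334378 0.0 t 0.1
```

Call:
servo_tool([
  [[0,-20,10,-27,0,0,0],[0,-60,27,-27,0,0,0.05],[0,-100,45,-27,0,0,0.1],[0,-140,63,-27,0,0,0.15],[0,-180,81,-27,0,0,0.15]],
])

```text
time_s: 0.6
tcp_pos: [0.3274, -0.4694, 0.2602]
ee_rot: [[-0.991, -0.135, -0.0], [-0.135, 0.991, 0.001], [0.0, 0.001, -1.0]]
wrist_force: [0.5, -1.3, 0.8]
gripper_width: 1.0
gripper_force: 0.0
```

```bash
python3 go.py .593 -.241 .26 0 0 -1 0 1 0
```

```text
shift mm [-294.0172  190.3974    0.2235] rotvec [ 0.0007 -0.0004  0.1355]
at [ 0.3274 -0.4694  0.2602] j [-38.8966  15.9101  -4.6565  -0.0159 -69.4759 -43.3335] f [ 0.5076 -1.2596  0.7607] w 0.9996326569903738 0.0 t 0.6
```

Call:
servo_tool([
  [[0,-40,26,0,0,0,0.04],[0,-80,52,0,0,0,0.08],[0,-120,78,0,0,0,0.12],[0,-160,104,0,0,0,0.135],[0,-200,130,0,0,0,0.135]],
])

```text
time_s: 1.1
tcp_pos: [0.508, -0.3131, 0.2602]
ee_rot: [[-1.0, -0.002, -0.001], [-0.002, 1.0, 0.0], [0.001, 0.0, -1.0]]
wrist_force: [1.0, -0.2, -0.4]
gripper_width: 1.001
gripper_force: 0.0
```

```bash
python3 go.py .593 -.241 .26 0 0 -1 0 1 0
```

```text
shift mm [-85.1633  71.9361   0.19  ] rotvec [ 0.0004 -0.0007  0.0017]
at [ 0.508  -0.3131  0.2602] j [-16.1182  18.3288  -1.2193  -0.0098 -70.4937 -73.7827] f [ 1.0349 -0.2466 -0.4204] w 1.0011329545286436 0.0 t 1.1
```

Call:
servo_tool([
  [[0,-35,30,0,0,0,0],[0,-65,55,0,0,0,0],[0,-85,72,0,0,0,0],[0,-85,72,0,0,0,0],[0,-85,72,0,0,0,0]],
])

```text
time_s: 1.6
tcp_pos: [0.5917, -0.2421, 0.2596]
ee_rot: [[-1.0, -0.003, -0.002], [-0.003, 1.0, 0.0], [0.002, 0.0, -1.0]]
wrist_force: [0.4, 0.3, -0.4]
gripper_width: 1.001
gripper_force: 0.0
```

```bash
python3 go.py .593 -.241 .157 0 0 -1 0 1 0; python3 - <<'E'
from station import r
import cv2,numpy as np
ims=[]
for n in("wrist","scene"):
    c=r.capture(n); ims.append(c["pixels"])
a=cv2.resize(ims[0],(400,300)); b=cv2.resize(ims[1][100:250,300:500],(400,300))
cv2.imwrite("pics/pre.png",np.hstack([a,b])[:,:,::-1])
E
```

```text
shift mm [ -1.4692   1.0828 102.6414] rotvec [ 0.0004 -0.0018  0.0028]
at [ 0.5917 -0.2421  0.2596] j [ -7.7831  22.6294   5.1227  -0.0077 -72.6004 -82.0552] f [ 0.3752  0.2701 -0.4356] w 1.0007067345236937 0.0 t 1.6
```

View pics/pre.png

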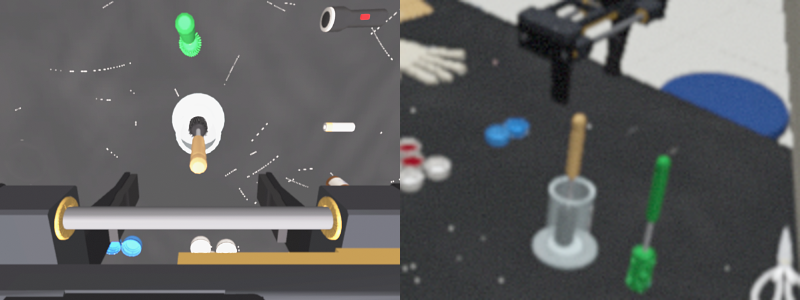

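The wrist view shows the brown handle top at (199,165), centred between the fingers, which span columns 135 to 262. The path down is clear, so I'll descend.

Call:
servo_tool([
  [[0,-1,1,25,0,0,0],[0,-1,1,50,0,0,0],[0,-1,1,75,0,0,0],[0,-1,1,95,0,0,0],[0,-1,1,102,0,0,0]],
])

```text
time_s: 2.2
tcp_pos: [0.5906, -0.2423, 0.1563]
ee_rot: [[-1.0, 0.0, -0.004], [0.0, 1.0, 0.001], [0.004, 0.001, -1.0]]
wrist_force: [-0.4, 0.1, 0.7]
gripper_width: 1.0
gripper_force: 0.0
```

Call:
servo_tool([
  [[0.4,0,0,0,0,0,0],[0.6,0,0,0,0,0,0],[0.75,0,0,0,0,0,0],[0.9,0,0,0,0,0,0],[1,0,0,0,0,0,0]],
])

```text
time_s: 2.7
tcp_pos: [0.5931, -0.2417, 0.1593]
ee_rot: [[-1.0, -0.002, 0.001], [-0.002, 1.0, -0.0], [-0.001, -0.0, -1.0]]
wrist_force: [0.1, -0.1, -0.0]
gripper_width: 0.635
gripper_force: 0.0
```

Call:
servo_tool([
  [[1,0,0,0,0,0,0],[1,0,0,0,0,0,0],[1,0,0,0,0,0,0],[1,0,0,0,0,0,0],[1,0,0,0,0,0,0]],
])

```text
time_s: 3.2
tcp_pos: [0.5928, -0.2416, 0.1585]
ee_rot: [[-1.0, -0.002, -0.0], [-0.002, 1.0, 0.0], [0.0, 0.0, -1.0]]
wrist_force: [0.1, -0.0, -0.5]
gripper_width: 0.178
gripper_force: 30.2
```

```bash
python3 go.py .593 -.241 .157 0 0 -1 0 1 0; python3 - <<'E'
from station import r
import cv2,numpy as np,pickle
d={}
for n in("top","scene"): d[n]=r.capture(n)
pickle.dump(d,open("cap1.pkl","wb"))
a=cv2.resize(d["top"]["pixels"][150:300,400:550],(400,400)); b=cv2.resize(d["scene"]["pixels"][120:270,320:470],(400,400))
cv2.imwrite("pics/grip.png",np.hstack([a,b])[:,:,::-1])
E
```

```text
shift mm [-0.1767  0.6005  1.4847] rotvec [ 0.     -0.0001  0.0018]
at [ 0.5928 -0.2416  0.1585] j [ -7.7174  26.7935  -3.2075   0.0008 -60.0052 -82.1791] f [ 0.1483 -0.0046 -0.4801] w 0.17758711261867832 30.169934327714145 t 3.2
```

View pics/grip.png

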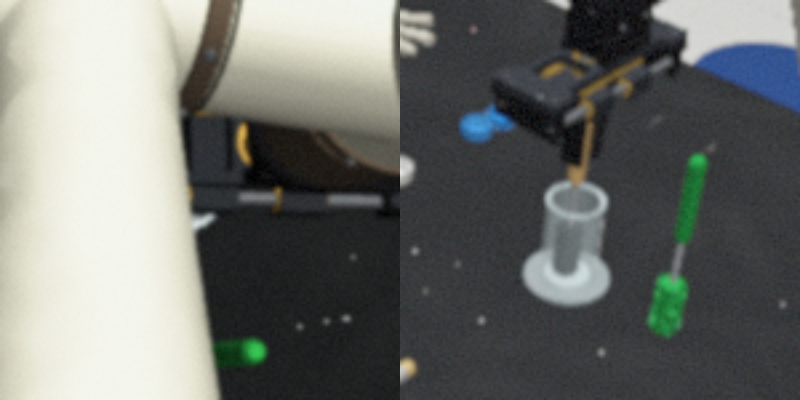

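The gripper closed to 15.5 mm on the handle at 30 N, and the scene crop shows the handle between the pads. Now the first stroke.

Call:
servo_tool([
  [[1,0,0,-8,0,0,0],[1,0,0,-20,0,0,0],[1,0,0,-33,0,0,0],[1,0,0,-44,0,0,0],[1,0,0,-50,0,0,0]],
])

```text
time_s: 3.8
tcp_pos: [0.5935, -0.2418, 0.2108]
ee_rot: [[-1.0, -0.002, 0.003], [-0.002, 1.0, -0.001], [-0.003, -0.001, -1.0]]
wrist_force: [0.9, 0.8, -0.3]
gripper_width: 0.177
gripper_force: 30.0
```

Call:
servo_tool([
  [[1,0,0,0,0,0,0],[1,0,0,0,0,0,0],[1,0,0,0,0,0,0],[1,0,0,0,0,0,0],[1,0,0,0,0,0,0]],
])

```text
time_s: 4.3
tcp_pos: [0.5926, -0.2416, 0.208]
ee_rot: [[-1.0, -0.002, -0.001], [-0.002, 1.0, 0.0], [0.001, 0.0, -1.0]]
wrist_force: [0.8, -0.5, -0.3]
gripper_width: 0.177
gripper_force: 30.0
```

```bash
python3 - <<'E'
from station import r
import cv2,numpy as np,pickle
c=r.capture("scene"); pickle.dump(c,open("cap2.pkl","wb"))
o=pickle.load(open("cap1.pkl","rb"))["scene"]
f=lambda i:cv2.resize(i["pixels"][120:270,320:470],(400,400))
cv2.imwrite("pics/up1.png",np.hstack([f(o),f(c)])[:,:,::-1])
E
```

```text
(no output)
```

View pics/up1.png

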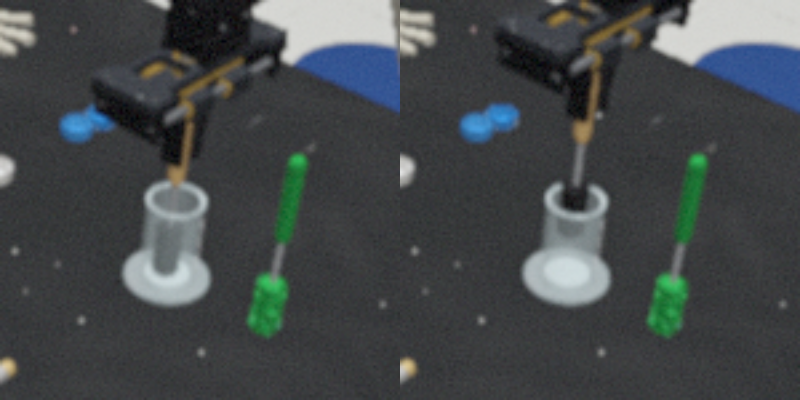

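The right half shows the brush lifted, with the handle's lower end at crop (583,140) and the black bristles in the mouth at (575,200). The jar has not moved. Next: down, up, down.

Call:
servo_tool([
  [[1,0,0,8,0,0,0],[1,0,0,19,0,0,0],[1,0,0,31,0,0,0],[1,0,0,40,0,0,0],[1,0,0,44,0,0,0]],
])

```text
time_s: 4.85
tcp_pos: [0.592, -0.2414, 0.1625]
ee_rot: [[-1.0, -0.002, -0.003], [-0.002, 1.0, 0.001], [0.003, 0.001, -1.0]]
wrist_force: [0.7, 1.0, 0.2]
gripper_width: 0.177
gripper_force: 30.0
```

Call:
servo_tool([
  [[1,0,0,2,0,0,0],[1,0,0,4,0,0,0],[1,0,0,4,0,0,0],[1,0,0,4,0,0,0],[1,0,0,4,0,0,0]],
])

```text
time_s: 5.35
tcp_pos: [0.593, -0.2417, 0.161]
ee_rot: [[-1.0, -0.002, 0.001], [-0.002, 1.0, -0.0], [-0.001, -0.0, -1.0]]
wrist_force: [0.0, -1.0, -0.9]
gripper_width: 0.18
gripper_force: 30.0
```

Call:
servo_tool([
  [[1,0,0,-8,0,0,0],[1,0,0,-20,0,0,0],[1,0,0,-32,0,0,0],[1,0,0,-43,0,0,0],[1,0,0,-48,0,0,0]],
])

```text
time_s: 5.85
tcp_pos: [0.5936, -0.2418, 0.211]
ee_rot: [[-1.0, -0.002, 0.003], [-0.002, 1.0, -0.001], [-0.003, -0.001, -1.0]]
wrist_force: [-1.0, 0.3, -0.5]
gripper_width: 0.179
gripper_force: 30.0
```

Call:
servo_tool([
  [[1,0,0,0,0,0,0],[1,0,0,0,0,0,0],[1,0,0,0,0,0,0],[1,0,0,8,0,0,0],[1,0,0,18,0,0,0]],
])

```text
time_s: 6.35
tcp_pos: [0.5928, -0.2416, 0.1897]
ee_rot: [[-1.0, -0.002, -0.0], [-0.002, 1.0, 0.0], [0.0, 0.0, -1.0]]
wrist_force: [-0.3, -0.3, -0.4]
gripper_width: 0.174
gripper_force: 30.0
```

Call:
servo_tool([
  [[1,0,0,12,0,0,0],[1,0,0,21,0,0,0],[1,0,0,26,0,0,0],[1,0,0,29,0,0,0],[1,0,0,30,0,0,0]],
])

```text
time_s: 6.85
tcp_pos: [0.5928, -0.2416, 0.1602]
ee_rot: [[-1.0, -0.002, -0.0], [-0.002, 1.0, -0.0], [0.0, -0.0, -1.0]]
wrist_force: [-0.6, -0.2, -1.0]
gripper_width: 0.176
gripper_force: 30.0
```

Call:
servo_tool([
  [[1,0,0,0,0,0,0],[1,0,0,0,0,0,0],[1,0,0,0,0,0,0],[1,0,0,0,0,0,0],[1,0,0,0,0,0,0]],
])

```text
time_s: 7.35
tcp_pos: [0.5929, -0.2416, 0.1607]
ee_rot: [[-1.0, -0.002, 0.0], [-0.002, 1.0, -0.0], [-0.0, -0.0, -1.0]]
wrist_force: [-0.6, -0.8, -1.1]
gripper_width: 0.176
gripper_force: 30.0
```

```bash
python3 - <<'E'
from station import r
import cv2,numpy as np,pickle
c=r.capture("scene"); o=pickle.load(open("cap1.pkl","rb"))["scene"]
from h import *
for i in(o,c): # handle lower end / brown blob, and the foot
    s,ce,_=blob(mask(i,(8,90,60),(25,255,255),(365,150,405,200))); print(s,ce)
    s,ce,_=blob(mask(i,(0,0,70),(180,70,255),(355,205,410,240))); print(s,ce)
E
python3 go.py .593 -.241 .287 0 0 -1 0 1 0
```

```text
[383 150  17  39 164] [389.35365854 168.87804878]
[365 205  35  31 855] [382.6619883  219.96023392]
[383 150  16  38 157] [389.24203822 168.96815287]
[365 205  35  31 852] [382.67488263 219.97183099]
shift mm [  -0.1713    0.6303 -126.297 ] rotvec [-0.      0.0003  0.0018]
at [ 0.5929 -0.2416  0.1607] j [ -7.7205  26.6759  -3.0587  -0.0004 -60.2496 -82.1771] f [ 0.3289 -0.5943 -0.527 ] w 0.17332562933707124 29.999857088550925 t 7.4
```

Brush back down, with its pixels matching the start and the jar unmoved. Drawing it out now.

Call:
servo_tool([
  [[1,0,0,-10,0,0,0],[1,0,0,-30,0,0,0],[1,0,0,-55,0,0,0],[1,0,0,-80,0,0,0],[1,0,0,-105,0,0,0]],
])

```text
time_s: 7.9
tcp_pos: [0.5928, -0.2417, 0.2675]
ee_rot: [[-1.0, -0.002, 0.001], [-0.002, 1.0, -0.0], [-0.001, -0.0, -1.0]]
wrist_force: [1.1, -0.1, -1.1]
gripper_width: 0.175
gripper_force: 30.0
```

Call:
servo_tool([
  [[1,0,0,-20,0,0,0],[1,0,0,-40,0,0,0],[1,0,0,-50,0,0,0],[1,0,0,-50,0,0,0],[1,0,0,-50,0,0,0]],
])

```text
time_s: 8.4
tcp_pos: [0.5925, -0.2414, 0.3148]
ee_rot: [[-1.0, -0.002, -0.001], [-0.002, 1.0, 0.001], [0.001, 0.001, -1.0]]
wrist_force: [0.1, -0.0, -1.2]
gripper_width: 0.174
gripper_force: 30.0
```

```bash
python3 go.py .583 .25 .315 0 0 -1 -.602 .799 0
```

```text
shift mm [  8.68   491.3827   0.2311] rotvec [ 0.0011 -0.0007 -0.644 ]
at [ 0.5925 -0.2414  0.3148] j [ -7.7193  21.2896  10.8312  -0.0403 -79.6052 -82.178 ] f [ 0.0815 -0.0466 -1.2494] w 0.17355422221028824 29.999759285710752 t 8.4
```

Rotated-frame bookkeeping matters here, so each call carries shift and yaw together and I recompute between calls.

Call:
servo_tool([
  [[1,1,20,0,0,0,-0.03],[1,2,55,0,0,0,-0.07],[1,2,90,0,0,0,-0.12],[1,3,125,0,0,0,-0.17],[1,3,160,0,0,0,-0.21]],
])

```text
time_s: 8.9
tcp_pos: [0.5887, -0.0804, 0.3139]
ee_rot: [[-0.977, -0.212, -0.003], [-0.212, 0.977, 0.0], [0.003, 0.001, -1.0]]
wrist_force: [0.8, 0.4, -1.2]
gripper_width: 0.18
gripper_force: 30.0
```

```bash
python3 go.py .583 .25 .315 0 0 -1 -.602 .799 0
```

```text
shift mm [-64.3627 324.0728  -1.0567] rotvec [ 0.0013 -0.0028 -0.4325]
at [ 0.5887 -0.0804  0.3139] j [  7.8168  16.6265   3.9679  -0.0259 -77.5148 -85.5939] f [ 0.8208  0.4321 -1.154 ] w 0.1796391527773427 29.99887249432504 t 8.9
```

Call:
servo_tool([
  [[1,-7,35,0,0,0,-0.05],[1,-14,70,0,0,0,-0.1],[1,-21,105,0,0,0,-0.15],[1,-28,140,0,0,0,-0.2],[1,-35,175,0,0,0,-0.25]],
])

```text
time_s: 9.4
tcp_pos: [0.5862, 0.0982, 0.314]
ee_rot: [[-0.894, -0.447, -0.003], [-0.447, 0.894, -0.001], [0.003, 0.0, -1.0]]
wrist_force: [0.2, -0.0, 0.2]
gripper_width: 0.177
gripper_force: 30.0
```

```bash
python3 go.py .583 .25 .315 0 0 -1 -.602 .799 0
```

```text
shift mm [-65.0963 137.2138  -1.1504] rotvec [ 0.0007 -0.0028 -0.1818]
at [0.5862 0.0982 0.314 ] j [ 25.0921  16.6414   3.9954  -0.0233 -77.5193 -88.5099] f [ 0.2045 -0.0356  0.2108] w 0.17705629198185213 29.999149474315345 t 9.4
```

Call:
servo_tool([
  [[1,-16,34,0,0,0,-0.05],[1,-33,70,0,0,0,-0.1],[1,-49,104,0,0,0,-0.15],[1,-60,127,0,0,0,-0.18],[1,-65,137,0,0,0,-0.18]],
])

```text
time_s: 9.9
tcp_pos: [0.5833, 0.2505, 0.3134]
ee_rot: [[-0.8, -0.601, -0.003], [-0.601, 0.8, -0.002], [0.003, 0.001, -1.0]]
wrist_force: [-0.1, 0.7, -1.4]
gripper_width: 0.173
gripper_force: 30.0
```

```bash
python3 go.py .583 .25 .24 -.5647 -.4255 -.7071 -.602 .799 0
```

```text
shift mm [ 0.3452 -0.2783 73.3691] rotvec [ 0.0012  0.782  -0.0012]
at [0.5833 0.2505 0.3134] j [ 37.8045  20.8706  10.006   -0.0377 -79.3289 -90.8885] f [-0.1193  0.7144 -1.3793] w 0.1731255136154371 29.99944514594972 t 9.9
```

Call:
servo_tool([
  [[1,0,0,0,0,0.05,0],[1,0,0,0,0,0.13,0],[1,0,0,0,0,0.22,0],[1,0,0,0,0,0.31,0],[1,0,0,0,0,0.4,0]],
])

```text
time_s: 10.4
tcp_pos: [0.5842, 0.2476, 0.3151]
ee_rot: [[-0.737, -0.597, -0.316], [-0.549, 0.802, -0.235], [0.394, -0.0, -0.919]]
wrist_force: [0.3, -0.7, -0.9]
gripper_width: 0.172
gripper_force: 30.0
```

Call:
servo_tool([
  [[1,0,0,0,0,0.09,0],[1,0,0,0,0,0.18,0],[1,0,0,0,0,0.27,0],[1,0,0,0,0,0.34,0],[1,0,0,0,0,0.38,0]],
])

```text
time_s: 10.9
tcp_pos: [0.5846, 0.2481, 0.3127]
ee_rot: [[-0.566, -0.597, -0.568], [-0.422, 0.802, -0.423], [0.708, 0.0, -0.706]]
wrist_force: [0.6, 0.1, -0.6]
gripper_width: 0.179
gripper_force: 30.0
```

```bash
python3 go.py .583 .25 .186 -.5647 -.4255 -.7071 -.602 .799 0
```

```text
shift mm [-89.5408   2.4465  89.6235] rotvec [ 0.004  -0.0009 -0.0036]
at [0.5846 0.2481 0.3127] j [  37.3419   45.651    41.256    -0.6233 -130.6525  -90.8581] f [ 0.568   0.1348 -0.6473] w 0.17884602569693187 29.999916390515864 t 10.9
```

Call:
servo_tool([
  [[1,-10,0,10,0,0,0],[1,-27,1,27,0,0,0],[1,-45,1,45,0,0,0],[1,-60,2,60,0,0,0],[1,-70,2,70,0,0,0]],
])

```text
time_s: 11.4
tcp_pos: [0.583, 0.2495, 0.2139]
ee_rot: [[-0.568, -0.598, -0.566], [-0.423, 0.802, -0.422], [0.706, 0.0, -0.708]]
wrist_force: [-0.1, -0.3, -0.0]
gripper_width: 0.175
gripper_force: 30.0
```

```bash
python3 go.py .583 .25 .186 -.5647 -.4255 -.7071 -.602 .799 0
python3 - <<'E'
from station import r
import cv2,numpy as np,pickle
from h import *
d={n:r.capture(n) for n in("top","scene")}; pickle.dump(d,open("cap3.pkl","wb"))
a=cv2.resize(d["top"]["pixels"][180:330,130:330],(400,300)); b=cv2.resize(d["scene"]["pixels"][230:380,180:380],(400,300))
cv2.imwrite("pics/dish.png",np.hstack([a,b])[:,:,::-1])
E
```

```text
shift mm [-19.8949   0.3631  19.5247] rotvec [ 0.0039  0.0017 -0.0035]
at [0.583  0.2495 0.2139] j [  37.4905   47.7098   31.7747   -0.6552 -118.9628  -90.8701] f [-0.1237 -0.3261 -0.0279] w 0.17483800206732186 29.999819258227944 t 11.4
```

View pics/dish.png

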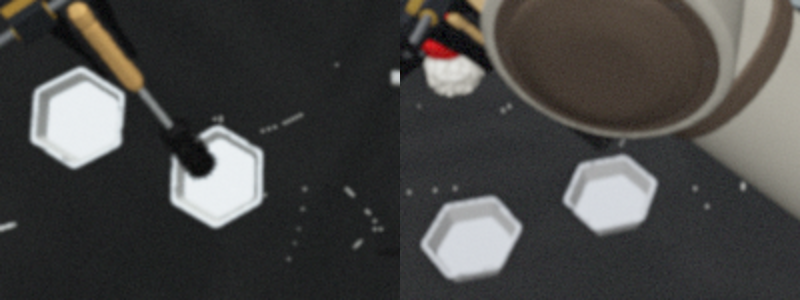

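The top crop shows the brush slanted with its bristle tip at crop (205,163), over the upper-left part of the right dish. The dishes have not moved. I'll lower the last 28 mm and check the tip position.

Call:
servo_tool([
  [[1,-5,0,5,0,0,0],[1,-11,0,11,0,0,0],[1,-16,0,16,0,0,0],[1,-19,0,19,0,0,0],[1,-20,0,20,0,0,0]],
])

```text
time_s: 12.0
tcp_pos: [0.5833, 0.2504, 0.1877]
ee_rot: [[-0.569, -0.599, -0.564], [-0.425, 0.801, -0.421], [0.704, 0.0, -0.71]]
wrist_force: [-0.6, 0.7, -1.4]
gripper_width: 0.177
gripper_force: 30.0
```

```bash
python3 go.py .583 .25 .186 -.5647 -.4255 -.7071 -.602 .799 0
python3 - <<'E'
from station import r
import cv2,numpy as np,pickle
from h import *
np.set_printoptions(precision=4,suppress=True)
s=r.sense(); tip=s["tcp_pos"]+.1505*np.array(s["ee_rot"])[:,2]; print("tip by arm",tip)
T=r.capture("top")
uv=np.array(T["camera_matrix"])@(np.array(T["R"])@tip+T["t"]); print("tip px expected",uv/uv[2])
m=mask(T,(0,0,120),(180,60,255),(205,235,272,300)); s,ce,mm=blob(m); print(s)
h=cv2.convexHull(np.argwhere(mm)[:,::-1].astype(np.int32)); M=cv2.moments(h); print("dish",onz(T,(M["m10"]/M["m00"],M["m01"]/M["m00"]),.02))
inside=np.zeros(m.shape,np.uint8); cv2.fillConvexPoly(inside,h,1)
g=cv2.cvtColor(T["pixels"],cv2.COLOR_RGB2GRAY); ys,xs=np.where((g<70)&(inside>0)); i=np.argsort(ys+xs)[-15:]; print("bristle end px",xs[i].mean(),ys[i].mean(),onz(T,(xs[i].mean(),ys[i].mean()),.08))
E
```

```text
shift mm [-0.8546 -0.116   1.5999] rotvec [ 0.0028  0.0046 -0.0028]
at [0.5833 0.2504 0.1877] j [  37.5471   48.6236   29.9914   -0.6101 -116.0985  -90.8185] f [-0.6131  0.7499 -1.4159] w 0.17715301657809895 29.99981636647135 t 12.0
tip by arm [0.4985 0.187  0.0808]
tip px expected [232.976  265.8152   1.    ]
[ 215  243   47   51 1541]
dish [0.4981 0.1855 0.02  ]
bristle end px 234.46666666666667 265.46666666666664 [0.4992 0.1844 0.08  ]
```

The arm-based tip (0.4985, 0.187, 0.081) agrees with the camera, and the dish centre is at (0.498, 0.1855). Let it settle, then hand in.

Call:
servo_tool([
  [[1,0,0,0,0,0,0],[1,0,0,0,0,0,0],[1,0,0,0,0,0,0],[1,0,0,0,0,0,0],[1,0,0,0,0,0,0]],
])

```text
time_s: 12.55
tcp_pos: [0.5835, 0.2505, 0.1884]
ee_rot: [[-0.57, -0.599, -0.563], [-0.426, 0.801, -0.421], [0.703, -0.0, -0.711]]
wrist_force: [-0.5, -0.2, -0.7]
gripper_width: 0.172
gripper_force: 30.0
```

```bash
python3 -c "
from station import r
print(r.sense()['joint_velocities']); print(r.finish_job())"
```

```text
[ 0.05618661  0.09803677 -0.06115319 -0.004539    0.01320396 -0.04699794]
the job is handed in; nothing more can be done
None
```

I scrubbed the jar twice, drew the brush out and handed in the job at about 12.6 s, with the brush held still at about 45° and its tip about 8 cm above the middle of the right-hand dish; the hand-in returned no verdict.

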